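# Push the chai tray out over the ledge

## Task

Push the small empty rectangular chai tray across the raised stone ledge, away from the robot, until its front overhangs the ledge's far edge by 40 mm (within 8 mm either way) and is square with that edge, so that the neighbour on the far side can get fingers under it. Only push it along the ledge with the fingers, never lift or tip it, and leave the round lid, the two glasses and the jar where they stand.

Things in the scene. Friction and masses are not known exactly. Their poses are not given: they have to be found in the camera images.
- ledge: fixed raised dark stone ledge (all sizes in mm), a slab 300 deep (x) by 800 wide (y) by 50 high, resting on the work surface; origin at the centre of its underside, so its flat top lies 50 above the origin; its x axis points to the far edge, away from the robot (turned up to 0.12 rad), y along the edge, z up
- ledge_edge (a point): middle of the ledge's far top edge (150 along x and 50 up from the ledge's origin); axes as the ledge's: x points out over the drop, y runs along the edge
- tray: thin empty steel tray lying flat on the ledge: rectangle 110 (x) by 170 (y), floor 4 thick, upright rim 12 high and 3 thick all round, about 0.2 to 0.45 kg; slides with plain friction (a few N) and stops when no longer pushed; origin at the centre of its underside; x points to its front, the long side towards the ledge's far edge; it starts wholly on the ledge or nearly so, turned up to 0.2 rad from square, left or right of the middle
- tray_front (a point): middle of the tray's front long side, at the underside (55 along x from the tray's origin); its x in the frame of ledge_edge is the overhang
- lid: flat round steel pot lid with a black knob, 140 across, 8 thick, 29 high over the knob, lying on the ledge on the other side of the middle from the tray; origin at the centre of its underside, z up; leave it alone
- glass_a: small clear cutting-chai glass standing upright on the ledge, 80 tall, 56 across the rim, 150 g; origin at the centre of its foot, z up; leave it alone; this one stands near the middle of the ledge's width, close to the robot's side
- glass_b: small clear cutting-chai glass standing upright on the ledge, 80 tall, 56 across the rim, 150 g; origin at the centre of its foot, z up; leave it alone; this one stands near one end of the ledge, left or right
- jar: closed yellow plastic jar with snap lid, 110 tall, 84 across, 300 g, standing upright near the other end of the ledge; origin at the centre of its underside, z up; leave it alone
There are look-alikes about, which are no part of the job. What is meant by the tray is not blue, and is the larger of those in its own colour.

How it is judged:
At the end, for the whole second after the job is handed in: The tray lies flat and still on the ledge, its front 32 to 48 mm out past the far edge and square with it within 0.10 rad; the lid, glasses and jar are upright and within 15 mm of where they stood (x of tray_front in the frame of ledge_edge between 0.032 and 0.048 m and angle between the x axis of tray and the x axis of ledge, either way round below 0.1 rad and angle between tray's own z axis and vertical below 0.03 rad and z of tray in the frame of ledge between 0.047 and 0.053 m and linear speed of tray below 0.01 m/s and distance of each of lid, glass_a, glass_b, jar from where it was at the start of the episode below 0.015 m and angle between each of lid, glass_a, glass_b, jar's own z axis and vertical below 0.2 rad); the robot touches nothing.
It fails at once if the round lid is moved more than 15 mm or tipped (distance of lid from where it was at the start of the episode above 0.015 m or angle between lid's own z axis and vertical above 0.2 rad).
It fails at once if a glass is moved more than 15 mm or tipped (distance of glass_a from where it was at the start of the episode above 0.015 m or angle between glass_a's own z axis and vertical above 0.2 rad).
It fails at once if a glass is moved more than 15 mm or tipped (distance of glass_b from where it was at the start of the episode above 0.015 m or angle between glass_b's own z axis and vertical above 0.2 rad).
It fails at once if the jar is moved more than 15 mm or tipped (distance of jar from where it was at the start of the episode above 0.015 m or angle between jar's own z axis and vertical above 0.2 rad).
It fails at once if the tray is lifted more than 8 mm off the ledge, tipped, or pushed off it (z of tray in the frame of ledge above 0.058 m or z of tray in the frame of ledge below 0.042 m or angle between tray's own z axis and vertical above 0.12 rad).
It also fails if it takes over 40 s, if anything falls off the work surface, if the arm or the gripper's body presses on something with over 40 N, if the wrist force passes 120 N, or if a joint passes its speed limit or range.

## Robot

A 7-joint arm with a two-finger parallel gripper is mounted at the origin on the work surface. World frame = base frame: x ahead of the robot, y to its left, z up, the work surface at z = 0. Lengths are in m, angles in rad, forces in N, time in s.
With the tool pointing down it reaches from about 0.425 to 0.95 m from the base axis. Payload 16.7 kg.
Tool frame: the origin (TCP) lies between the finger pads; the fingertips stand 25 mm ahead of it and the grasp point (between the pads) lies 6 mm ahead of it (tip_extent is the distance from the TCP to the fingertips, in m); z points along the fingers, y is the line along which they close (so a half turn about z gives the same grasp; the last joint's range is limited). The gripper opens to 94 mm and grips with 3 to 60 N. Pads are 16 mm wide; open, the fingers measure 119 mm over their backs; the gripper's body (75 mm by 177 mm) begins 78 mm behind the grasp point.
Start: joints at [-1.401, 0.426, 0.074, 1.606, -0.034, 1.111, -0.067], TCP at [0.212, 0.641, 0.23] pointing down, gripper open.
Joint ranges: [-2.85, 2.85], [-0.5, 2.14], [-1.23, 1.37], [0.21, 2.46], [-1.02, 4.16], [0.16, 2.05], [-2.73, 2.73]. Speed limits (rad/s): [1.89, 1.89, 2.39, 2.39, 3.01, 3.01, 3.01].

## Interface

Orientations are given as [roll, pitch, yaw] about the fixed x, y, z axes, in that order (R = Rz(yaw) Ry(pitch) Rx(roll)).
In Python, from workcell import read_state, snapshot, close_job, tip_extent gives the robot as it stands.
- The arm moves only by the tool step_arm, never from a script. Its argument "rows" is a list of rows, each an object with "linear": the shift along the tool's x, y, z in m, a list of three; "rot": the turn, a rotation vector about the tool's x, y, z in rad, a list of three; "fingers": the opening in per cent of the stroke, from 0 (shut) to 100 (fully open). In form: [{"linear": [tx, ty, tz], "rot": [wx, wy, wz], "fingers": fingers}, ...]. A call has 1 to 12 rows; each row is the pose to reach, as a shift and turn from the pose commanded when the call began, along the tool's axes at that moment; what a row does not reach only later rows make up. A row lasts 1/8 s, in which the tool goes at most 62.5 mm and 10.7 degrees, less where a joint would pass 70% of its speed; a pose out of reach is approached as far as the arm can. A call with a gripper value outside its range is refused whole. The fingers move at their own pace and stop on an object; the grip force is fixed at half the most. Time passes only in rows, so rows that repeat a pose let the fingers close. It gives the time, the measured TCP pose, the force, the opening and the grip force at its end, in the units of the state.
- read_state(): the state, without advancing time (a new reading comes with each control period).
- snapshot(name): name is "side" or "top"; returns a dict with "pixels" (400x640x3 uint8, blue, green, red), "z_map" (400x640 float32, m along the optical axis (not along the pixel's ray), 0 where there is no reading), "mtx" (3x3 intrinsics, pixels), "position" and "orientation" of the camera in the world. Camera axes: x right, y up, looking along -z (the intrinsics and any distortion apply to the point x, -y, -z); pixel columns grow to the right and rows downward; lengths in m; the calibration is good to about 2 mm. A picture is of the moment at which its call begins.
- close_job(): hands the job in; it is judged then, once.
The state is a dict: "clock": time; "qpos": joint angles; "qvel": joint speeds; "joint_efforts": joint torques, N m; "tool_pos": TCP position; "ee_rot": TCP orientation; "ft_force": force on the tool from outside, world axes, zero at the start; "wrist_torque": the same for the moment, N m; "opening": opening from 0.0 (shut) to 1.0 (fully open); "finger_force": force on a finger pad.
Only numpy, scipy, OpenCV 4.12 (cv2) and the standard library are available. Lean on these libraries where they do the work, as an engineer would, in place of code of your own. Each camera call takes 0.05 s, during which the arm holds its last target. There are 200 camera calls.

## Working session

There is one attempt and no reset: what is moved stays moved. The work goes in short steps, Python scripts to look and compute and a tool call to move; the robot and the scene stay as the last step left them, time stands still between calls to the robot, and variables do not carry over. Pictures are saved under pics/ and viewed, at most 10 in all, crops included, and the job is handed in when it is done.

Besides the shell and the picture viewer there is one more tool, called after "Request:" by a JSON object that holds its "api" and its "payload", one argument or row to a line. step_arm: Moves the arm, as the interface text tells. Its arguments: {"type":"object","properties":{"rows":{"type":"array"}},"required":["rows"]}

```bash
mkdir -p pics
cat > h.py <<'E'
import numpy as np, cv2
from workcell import *
from scipy.spatial.transform import Rotation as R
def rot(o):
    o=np.array(o,float)
    if o.shape==(3,3): return o
    return R.from_euler('xyz',o).as_matrix() if o.size==3 else R.from_quat(o).as_matrix()
def cloud(s):
    K=s["mtx"];v,u=np.mgrid[0:400,0:640];z=s["z_map"]
    c=np.stack([(u-K[0][2])/K[0][0]*z,-(v-K[1][2])/K[1][1]*z,-z],-1)
    return c@rot(s["orientation"]).T+np.array(s["position"])
E
python3 - <<'E'
from h import *
for n in("top","side"):
    s=snapshot(n);cv2.imwrite(f"pics/{n}0.png",s["pixels"]);print(n,s["position"],s["orientation"],s["mtx"],[k for k in s]);np.save(n,s,allow_pickle=True)
print(read_state())
E
```

```text
top [ 0.50335335 -0.06098535  1.22341671] [ 8.76890438e-02  1.17383463e-03 -1.59142408e+00] [[419.71575028   0.         320.22781831]
 [  0.         419.71575028 201.55511617]
 [  0.           0.           1.        ]] ['pixels', 'z_map', 'mtx', 'position', 'orientation']
side [0.30024759 0.68850489 0.9637531 ] [ 0.72796174  0.00754839 -2.77622587] [[483.86746861   0.         316.61652389]
 [  0.         483.86746861 196.99360271]
 [  0.           0.           1.        ]] ['pixels', 'z_map', 'mtx', 'position', 'orientation']
{'clock': 0.1, 'qpos': array([-1.40153948,  0.42663734,  0.07382589,  1.60656365, -0.03411994,
        1.11078872, -0.06712231]), 'qvel': array([ 3.62893042e-05, -2.35281497e-03,  4.15443083e-04, -1.92974551e-03,
       -3.23091167e-04,  1.74516688e-03, -1.65159001e-03]), 'joint_efforts': array([ 7.22885889e-03, -9.37451434e+01,  3.67685482e+00, -4.55052245e+01,
       -4.85074148e-02,  1.67275599e-02, -4.18752666e-05]), 'tool_pos': array([0.21142108, 0.64063813, 0.22985712]), 'ee_rot': array([-3.14045456e+00,  4.87726420e-05,  2.82279709e+00]), 'ft_force': array([-0.36975172,  0.02557656, -0.82706557]), 'wrist_torque': array([0.05290108, 0.04843403, 0.03497097]), 'finger_force': 0.0, 'opening': 1.0014145141564539}
```

View pics/top0.png

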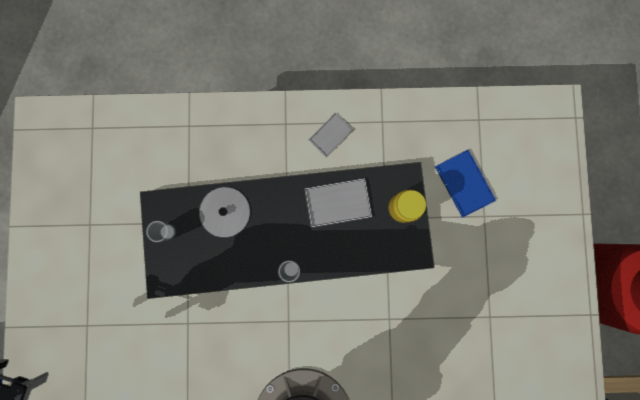

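View pics/side0.png

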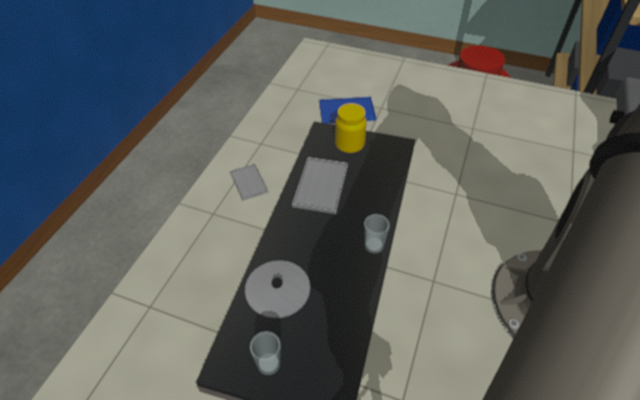

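Top view: ledge spans (140,192)–(421,163)–(434,268)–(148,297). The possible trays are the steel one on the ledge (338,202), a smaller steel one on the table (331,134) and a blue one (466,183). I choose (338,202), which is not blue and is the larger of the two steel ones. The lid is at (223,212), glass_a at (289,271), glass_b at (160,231) and the jar at (408,206).

```bash
cat >> h.py <<'E'
def ray(s,uv,h):
    K=s["mtx"];uv=np.atleast_2d(uv).astype(float)
    d=np.stack([(uv[:,0]-K[0][2])/K[0][0],-(uv[:,1]-K[1][2])/K[1][1],-np.ones(len(uv))],-1)@rot(s["orientation"]).T
    p=np.array(s["position"]);return p+d*((h-p[2])/d[:,2])[:,None]
def rect(P):
    (c,wh,a)=cv2.minAreaRect(P[:,:2].astype(np.float32)); return np.array(c),wh,a
def tray(s,roi):
    g=s["pixels"].astype(int);m=((g.min(2)>75)&(np.ptp(g,axis=2)<40)).astype(np.uint8)
    x0,x1,y0,y1=roi;q=np.zeros_like(m);q[y0:y1,x0:x1]=m[y0:y1,x0:x1]
    cs,_=cv2.findContours(q,cv2.RETR_EXTERNAL,cv2.CHAIN_APPROX_NONE);c=max(cs,key=cv2.contourArea)
    return c[:,0,:]
E
python3 - <<'E'
from h import *
s=np.load("top.npy",allow_pickle=True).item();P=cloud(s);g=s["pixels"].astype(int)
cv2.imwrite("pics/crop0.png",cv2.resize(s["pixels"][110:290,130:450],None,fx=2.5,fy=2.5))
H=P[...,2]
m=((H>.035)&(H<.062)&(P[...,0]>.3)&(s["z_map"]>0)&(abs(P[...,1])<.6)).astype(np.uint8)
cs,_=cv2.findContours(m,cv2.RETR_EXTERNAL,cv2.CHAIN_APPROX_NONE);c=max(cs,key=cv2.contourArea)[:,0,:]
print("ledge",rect(ray(s,c,.05)), np.median(H[215:250,180:270]))
# dark-colour edge fit: far edge line rows
dark=(g.max(2)<70)
pts=[]
for u in list(range(150,195))+list(range(255,300))+list(range(375,388)):
    col=g[150:200,u].mean(1); d=np.diff(col); k=d.argmin(); pts.append([u,150+k+.5])
L=ray(s,pts,.05)[:,:2]; r=cv2.fitLine(L.astype(np.float32),cv2.DIST_HUBER,0,.01,.01).ravel();print("far edge",r)
t=tray(s,(300,376,172,232));
for h in(.05,.062): print("tray",h,rect(ray(s,t,h)))
print("tray z",np.median(H[190:215,320:360]), "rim max",H[180:225,306:372].max())
print(cv2.boxPoints(cv2.minAreaRect(t)))
for n,(u0,u1,v0,v1) in dict(lid=(195,255,185,240),ga=(275,305,255,288),gb=(145,178,218,246),jar=(388,428,188,225)).items():
    q=P[v0:v1,u0:u1].reshape(-1,3);k=(q[:,2]>.055)&(q[:,2]<.3);q=q[k];print(n,rect(q),q[:,2].max(),len(q))
E
```

```text
ledge (array([0.53163099, 0.03618491]), (0.29933875799179077, 0.7981557250022888), 4.886602878570557) 0.05041210203124313
far edge [ 0.08603731 -0.99629194  0.67301196  0.14543211]
tray 0.05 (array([ 0.60315824, -0.11062066]), (0.11191491037607193, 0.1732146441936493), 8.56788444519043)
tray 0.062 (array([ 0.60213768, -0.11011303]), (0.11077039688825607, 0.17144325375556946), 8.567877769470215)
tray z 0.053595890691663484 rim max 1.2234167088894767
[[303.88956 188.06761]
 [364.82077 177.66472]
 [371.5173  216.88725]
 [310.5861  227.29015]]
lid (array([0.58471596, 0.20946001]), (0.14131353795528412, 0.1535777449607849), 5.912583827972412) 0.08295034500593035 1002
ga (array([0.43351501, 0.01955217]), (0.07159949839115143, 0.07280963659286499), 35.19724655151367) 0.13439536555507692 290
gb (array([0.53429002, 0.37815845]), (0.08297031372785568, 0.05444805696606636), 77.52006530761719) 0.1336770639264364 447
jar (array([ 0.58458704, -0.29003981]), (0.07757604122161865, 0.08118832111358643), 87.61788177490234) 0.16597502486914206 942
```

View pics/crop0.png

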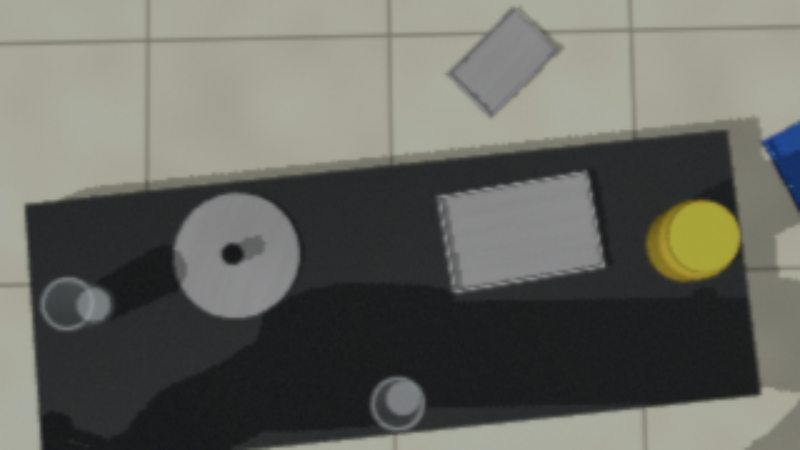

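Checks: the ledge measures 299×798, yaw 0.086, top 0.050. The tray measures 111×171 at (0.602,-0.110), yaw 0.150, and its front lies 37 mm inside the edge. The crop confirms a steel tray with a rim and no blue. My plan is to push its rear side with both open fingers spread along the ledge's y, which also squares it.

```bash
cat >> h.py <<'E'
E0=np.array([.681,.049]);YL=.0858;CL,SL=np.cos(YL),np.sin(YL)
def L2W(x,y): return E0+[CL*x-SL*y,SL*x+CL*y]
def W2L(p): d=np.asarray(p)[:2]-E0; return np.array([CL*d[0]+SL*d[1],-SL*d[0]+CL*d[1]])
def go(pos,yaw=np.pi+YL):
    st=read_state();A=R.from_euler('xyz',st["ee_rot"]);B=R.from_euler('xyz',[np.pi,0,yaw])
    print("lin",np.round(A.inv().apply(np.array(pos)-st["tool_pos"]),4),"rot",np.round((A.inv()*B).as_rotvec(),4))
E
python3 - <<'E'
from h import *
go([.5,.3,.23]); p=L2W(-.2,-.1516); print(p); go([*p,.23])
E
```

```text
lin [-3.808e-01 -2.330e-01  1.000e-04] rot [-1.100e-03 -2.000e-04 -4.046e-01]
[ 0.49472704 -0.11918128]
lin [-5.072e-01 -6.327e-01  6.000e-04] rot [-1.100e-03 -2.000e-04 -4.046e-01]
```

Request:
{"api": "step_arm", "payload": {
  "rows": [
    {"linear": [-0.055,-0.034,0],"rot": [0,0,-0.06],"fingers": 100},
    {"linear": [-0.11,-0.068,0],"rot": [0,0,-0.12],"fingers": 100},
    {"linear": [-0.165,-0.1,0],"rot": [0,0,-0.18],"fingers": 100},
    {"linear": [-0.22,-0.134,0],"rot": [0,0,-0.24],"fingers": 100},
    {"linear": [-0.275,-0.168,0],"rot": [0,0,-0.3],"fingers": 100},
    {"linear": [-0.33,-0.2,0],"rot": [0,0,-0.36],"fingers": 100},
    {"linear": [-0.381,-0.233,0],"rot": [-0.001,0,-0.4],"fingers": 100},
    {"linear": [-0.381,-0.233,0],"rot": [-0.001,0,-0.405],"fingers": 100}
  ]
}}

```text
clock: 1.1
tool_pos: [0.5029, 0.2958, 0.2304]
ee_rot: [-3.141, 0.001, -3.061]
ft_force: [-0.2, 0.8, 0.0]
opening: 0.997
finger_force: 0.0
```

Request:
{"api": "step_arm", "payload": {
  "rows": [
    {"linear": [0.006,-0.06,0],"rot": [0,0,0],"fingers": 100},
    {"linear": [0.012,-0.12,0],"rot": [0,0,0],"fingers": 100},
    {"linear": [0.018,-0.18,0],"rot": [0,0,0],"fingers": 100},
    {"linear": [0.024,-0.24,0],"rot": [0,0,0],"fingers": 100},
    {"linear": [0.03,-0.3,0],"rot": [0,0,0],"fingers": 100},
    {"linear": [0.036,-0.36,0],"rot": [0,0,0],"fingers": 100},
    {"linear": [0.041,-0.4,0],"rot": [0,0,0],"fingers": 100},
    {"linear": [0.041,-0.417,0],"rot": [0,0,0],"fingers": 100},
    {"linear": [0.041,-0.417,0],"rot": [0,0,0],"fingers": 100},
    {"linear": [0.041,-0.417,0],"rot": [0,0,0],"fingers": 100}
  ]
}}

```text
clock: 2.35
tool_pos: [0.4954, -0.1173, 0.2299]
ee_rot: [3.14, -0.0, -3.054]
ft_force: [-0.3, 0.2, -0.4]
opening: 1.002
finger_force: 0.0
```

Run:
```python
from h import *
st=read_state();print(st["tool_pos"],W2L(st["tool_pos"]),st["ee_rot"],st["qpos"])
go([*L2W(-.2,-.1516),.081])
```

```text
[ 0.49540653 -0.11731826  0.22987277] [-0.19916335 -0.14980206] [ 3.14029894e+00 -2.26412875e-04 -3.05411147e+00] [-0.2875284   0.15780261  0.44235358  1.99318069 -0.08106751  1.00759368
  1.85167007]
lin [ 0.0008 -0.002   0.1489] rot [ 0.0013 -0.0002  0.0017]
```

Request:
{"api": "step_arm", "payload": {
  "rows": [
    {"linear": [0,-0.002,0.04],"rot": [0,0,0],"fingers": 100},
    {"linear": [0,-0.002,0.08],"rot": [0,0,0],"fingers": 100},
    {"linear": [0,-0.002,0.11],"rot": [0,0,0],"fingers": 100},
    {"linear": [0,-0.002,0.13],"rot": [0,0,0],"fingers": 100},
    {"linear": [0,-0.002,0.142],"rot": [0,0,0],"fingers": 100},
    {"linear": [0,-0.002,0.149],"rot": [0,0,0],"fingers": 100},
    {"linear": [0,-0.002,0.149],"rot": [0,0,0],"fingers": 100},
    {"linear": [0,-0.002,0.149],"rot": [0,0,0],"fingers": 100}
  ]
}}

```text
clock: 3.35
tool_pos: [0.4959, -0.1205, 0.0817]
ee_rot: [3.141, 0.001, -3.055]
ft_force: [-0.1, 0.1, 0.6]
opening: 0.998
finger_force: 0.0
```

Run:
```python
from h import *
st=read_state();print(st["tool_pos"],W2L(st["tool_pos"]),st["ee_rot"],st["ft_force"])
s=snapshot("side");cv2.imwrite("pics/side1.png",s["pixels"])
```

```text
[ 0.49593066 -0.12052598  0.08166456] [-0.19891604 -0.15304289] [ 3.14065711e+00  1.09517772e-03 -3.05543679e+00] [-0.063564    0.06233069  0.63664142]
```

View pics/side1.png

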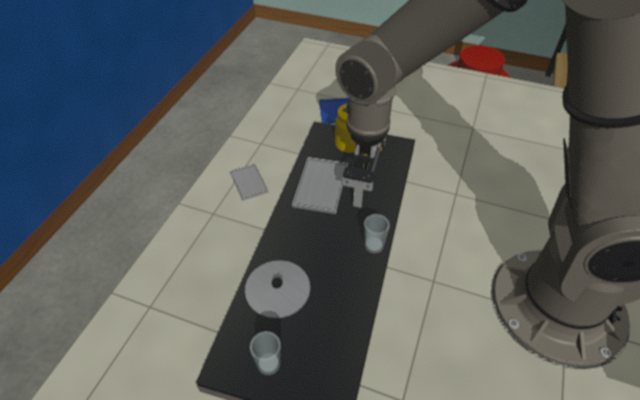

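The side view shows the fingers at (358,185) behind the tray's rear side. They are clear of glass_a (376,232) and of the jar. I push to about 12 mm short of the goal, then measure.

Request:
{"api": "step_arm", "payload": {
  "rows": [
    {"linear": [-0.015,0,0],"rot": [0,0,0],"fingers": 100},
    {"linear": [-0.028,0,0],"rot": [0,0,0],"fingers": 100},
    {"linear": [-0.036,0,0],"rot": [0,0,0],"fingers": 100},
    {"linear": [-0.042,0,0],"rot": [0,0,0],"fingers": 100},
    {"linear": [-0.048,0,0],"rot": [0,0,0],"fingers": 100},
    {"linear": [-0.054,0,0],"rot": [0,0,0],"fingers": 100},
    {"linear": [-0.06,0,0],"rot": [0,0,0],"fingers": 100},
    {"linear": [-0.066,0,0],"rot": [0,0,0],"fingers": 100},
    {"linear": [-0.072,0,0],"rot": [0,0,0],"fingers": 100},
    {"linear": [-0.078,0,0],"rot": [0,0,0],"fingers": 100}
  ]
}}

```text
clock: 4.65
tool_pos: [0.5736, -0.1138, 0.0811]
ee_rot: [3.141, 0.0, -3.055]
ft_force: [-0.3, 1.0, -0.5]
opening: 1.001
finger_force: 0.4
```

Request:
{"api": "step_arm", "payload": {
  "rows": [
    {"linear": [-0.006,0,0],"rot": [0,0,0],"fingers": 100},
    {"linear": [-0.012,0,0],"rot": [0,0,0],"fingers": 100},
    {"linear": [-0.018,0,0],"rot": [0,0,0],"fingers": 100},
    {"linear": [-0.023,0,0],"rot": [0,0,0],"fingers": 100},
    {"linear": [-0.027,0,0],"rot": [0,0,0],"fingers": 100},
    {"linear": [-0.03,0,0],"rot": [0,0,0],"fingers": 100},
    {"linear": [-0.03,0,0],"rot": [0,0,0],"fingers": 100}
  ]
}}

```text
clock: 5.52
tool_pos: [0.6034, -0.1113, 0.0811]
ee_rot: [3.141, 0.0, -3.055]
ft_force: [-0.0, 1.2, -0.6]
opening: 1.002
finger_force: 0.0
```

Run:
```python
from h import *
st=read_state();print(st["tool_pos"],W2L(st["tool_pos"]),st["ee_rot"],st["ft_force"])
for n in("top","side"):
    s=snapshot(n);cv2.imwrite(f"pics/{n}2.png",s["pixels"]);np.save(n+"2",s,allow_pickle=True)
```

```text
[ 0.60341161 -0.11126452  0.08110358] [-0.09103681 -0.15302605] [ 3.14072494e+00  4.82515022e-04 -3.05539069e+00] [-0.04344066  1.23364198 -0.62773465]
```

View pics/top2.png

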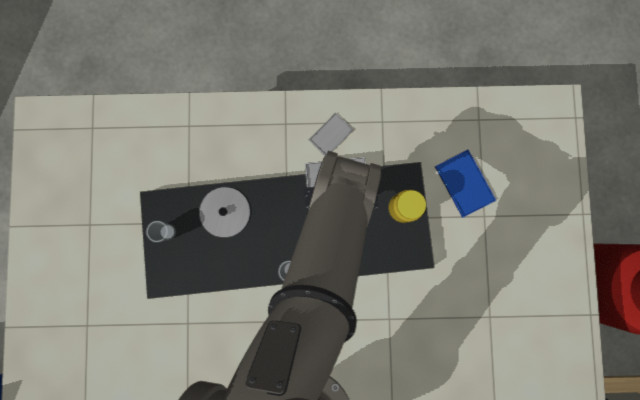

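View pics/side2.png

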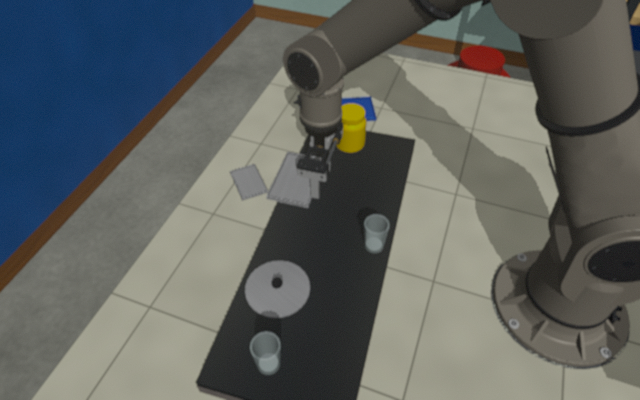

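Top view: the arm hides the tray apart from its front at (306–366,160–187). Side view: the front side is visible from (290,153) to (268,197). The lid, glasses and jar are unmoved. I'll measure the front side from the side view and check the method against the first picture.

```bash
cat > m.py <<'E'
from h import *
def front(f,roi):
    s=np.load(f,allow_pickle=True).item();P=ray(s,tray(s,roi),.062)[:,:2]
    Q=np.array([W2L(p) for p in P]);b=cv2.boxPoints(cv2.minAreaRect(Q.astype(np.float32)))
    print(f,"rect",rect(Q));print(np.round(b,4).tolist())
    y0,y1=Q[:,1].min(),Q[:,1].max();X=[]
    for y in np.arange(y0+.02,y1-.02,.008):
        k=abs(Q[:,1]-y)<.004
        if k.any(): X.append([y,Q[k,0].max()])
    X=np.array(X);c=np.polyfit(X[:,0],X[:,1],1);c=np.polyfit(*X[abs(np.polyval(c,X[:,0])-X[:,1])<.004].T,1)
    print("front slope",c[0],"x at y=-.153:",np.polyval(c,-.153),"n",len(X), "left end y",y1)
E
python3 - <<'E'
from m import *
front("top.npy",(300,376,172,232));front("side.npy",(285,355,152,218))
front("side2.npy",(262,330,148,212))
front("top2.npy",(300,370,152,190))
E
```

```text
top.npy rect (array([-0.09220746, -0.15176967]), (0.11077038198709488, 0.17144322395324707), 3.651904582977295)
[[-0.15289999544620514, -0.06970000267028809], [-0.1420000046491623, -0.24079999327659607], [-0.03150000050663948, -0.2337999939918518], [-0.042399998754262924, -0.06270000338554382]]
front slope -0.06605089591585946 x at y=-.153: -0.03741247551898781 n 18 left end y -0.06396080508637204
side.npy rect (array([-0.09266097, -0.14820553]), (0.113302081823349, 0.18234451115131378), 3.9172544479370117)
[[-0.15539999306201935, -0.06109999865293503], [-0.14300000667572021, -0.24300000071525574], [-0.029899999499320984, -0.2353000044822693], [-0.042399998754262924, -0.05339999869465828]]
front slope -0.060470522010778134 x at y=-.153: -0.036464922538115424 n 19 left end y -0.05430777956595722
side2.npy rect (array([-0.01956545, -0.155301  ]), (0.16612766683101654, 0.22876189649105072), 20.31576156616211)
[[-0.1371999979019165, -0.07689999788999557], [-0.05770000070333481, -0.2913999855518341], [0.09799999743700027, -0.2337000072002411], [0.01860000006854534, -0.019200000911951065]]
front slope -0.36851331587071146 x at y=-.153: 0.0689724418098022 n 26 left end y -0.021054576510738818
top2.npy rect (array([ 0.00400527, -0.09573588]), (0.07813391834497452, 0.10485576093196869), 84.14397430419922)
[[-0.05209999904036522, -0.12919999659061432], [0.05220000073313713, -0.13989999890327454], [0.060100000351667404, -0.062199998646974564], [-0.044199999421834946, -0.051500000059604645]]
front slope 0.10673975690952389 x at y=-.153: 0.05074328694723147 n 6 left end y -0.05585989355226357
```

The colour mask runs into the pale tiles beyond the edge, so I'll use the depth map there: the tray is about 55 mm above the table.

```bash
cat >> m.py <<'E'
def over(f):
    s=np.load(f,allow_pickle=True).item() if isinstance(f,str) else f;P=cloud(s)
    Q=np.stack([CL*(P[...,0]-E0[0])+SL*(P[...,1]-E0[1]),-SL*(P[...,0]-E0[0])+CL*(P[...,1]-E0[1])],-1)
    m=(P[...,2]>.044)&(P[...,2]<.08)&(Q[...,0]>.003)&(Q[...,0]<.09)&(Q[...,1]<-.02)&(Q[...,1]>-.28)&(s["z_map"]>0)
    cs,_=cv2.findContours(m.astype(np.uint8),cv2.RETR_EXTERNAL,cv2.CHAIN_APPROX_NONE)
    c=max(cs,key=cv2.contourArea)[:,0,:];q=np.array([W2L(p) for p in ray(s,c,.062)])
    X=[]
    for y in np.arange(q[:,1].min()+.01,q[:,1].max()-.008,.006):
        k=abs(q[:,1]-y)<.003
        if k.any(): X.append([y,q[k,0].max()])
    X=np.array(X)
    for _ in range(3):
        c=np.polyfit(*X.T,1);r=abs(np.polyval(c,X[:,0])-X[:,1]);X=X[r<max(.003,1.5*np.median(r))]
    print("y",q[:,1].min(),q[:,1].max(),"slope",c[0],"x@-.153",np.polyval(c,-.153),"n",len(X),"res",r.max())
E
python3 -c "
from m import *
over('side2.npy');over('top2.npy')"
```

```text
y -0.24215881527000668 -0.06314257075725885 slope -0.002185901741267922 x@-.153 0.028002351651057796 n 27 res 0.0013133309629873233
y -0.11811527145304845 -0.07179011469606603 slope 0.010370291149172699 x@-.153 0.026848585221767755 n 5 res 0.0008892858074495275
```

The front is out 27–28 mm and square (slope about 0), which agrees with the finger position plus 118 mm. I push 12 mm more, then back off and rise.

Request:
{"api": "step_arm", "payload": {
  "rows": [
    {"linear": [-0.003,0,0],"rot": [0,0,0],"fingers": 100},
    {"linear": [-0.006,0,0],"rot": [0,0,0],"fingers": 100},
    {"linear": [-0.009,0,0],"rot": [0,0,0],"fingers": 100},
    {"linear": [-0.011,0,0],"rot": [0,0,0],"fingers": 100},
    {"linear": [-0.012,0,0],"rot": [0,0,0],"fingers": 100},
    {"linear": [-0.012,0,0],"rot": [0,0,0],"fingers": 100},
    {"linear": [-0.012,0,0],"rot": [0,0,0],"fingers": 100}
  ]
}}

```text
clock: 6.5
tool_pos: [0.6152, -0.1102, 0.0811]
ee_rot: [3.141, 0.0, -3.055]
ft_force: [1.4, -0.3, -0.1]
opening: 0.999
finger_force: 0.0
```

Request:
{"api": "step_arm", "payload": {
  "rows": [
    {"linear": [0.01,0,0],"rot": [0,0,0],"fingers": 100},
    {"linear": [0.03,0,0],"rot": [0,0,0],"fingers": 100},
    {"linear": [0.06,0,0],"rot": [0,0,0],"fingers": 100},
    {"linear": [0.09,0,0],"rot": [0,0,0],"fingers": 100},
    {"linear": [0.09,0,0],"rot": [0,0,0],"fingers": 100},
    {"linear": [0.09,0,-0.04],"rot": [0,0,0],"fingers": 100},
    {"linear": [0.09,0,-0.09],"rot": [0,0,0],"fingers": 100},
    {"linear": [0.09,0,-0.14],"rot": [0,0,0],"fingers": 100},
    {"linear": [0.09,0,-0.15],"rot": [0,0,0],"fingers": 100},
    {"linear": [0.09,0,-0.15],"rot": [0,0,0],"fingers": 100}
  ]
}}

```text
clock: 7.75
tool_pos: [0.5258, -0.1179, 0.2313]
ee_rot: [3.141, 0.001, -3.055]
ft_force: [0.0, -0.4, -0.6]
opening: 1.0
finger_force: 0.0
```

Run:
```python
from m import *
st=read_state();print(st["tool_pos"],W2L(st["tool_pos"]),st["clock"],st["ft_force"])
S={n:snapshot(n) for n in("top","side")}
cv2.imwrite("pics/both3.png",cv2.resize(np.vstack([S["top"]["pixels"][100:320],S["side"]["pixels"]]),(588,570)))
for n in S: over(S[n])
```

```text
[ 0.52581635 -0.11791272  0.23126663] [-0.16891634 -0.15300029] 7.75 [ 0.00691144 -0.35045002 -0.58984645]
y -0.24099838334247828 -0.07149854981543811 slope -0.005437851354251281 x@-.153 0.03909743443338254 n 26 res 0.001385560009227002
y -0.24229636500913337 -0.06291985179430463 slope -0.0016420852723820275 x@-.153 0.0396392648720006 n 27 res 0.002070112305372497
```

View pics/both3.png

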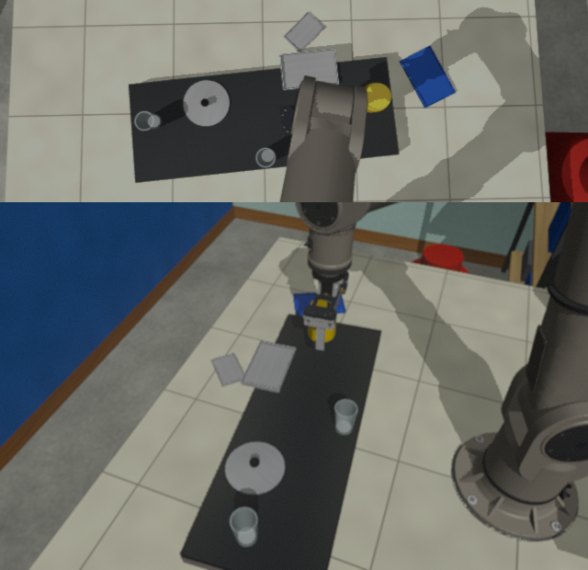

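Both views put the overhang at 39–40 mm and square. In the picture the tray is at (310,68) in the top view and (270,366) in the side view, the other objects are in place, and the gripper is clear above. I hand it in.

```bash
python3 -c "
from workcell import *
print(close_job())"
```

```text
the job is handed in; nothing more can be done
None
```

The tray was pushed out to about 39–40 mm of overhang and square with the edge (within about 0.005 rad), measured in both camera views; the lid, glasses and jar look unmoved, and the job is handed in with no verdict returned.

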